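# Clamp a temperature probe in a collet holder

## Robot

A 6-joint arm with a two-finger parallel gripper is mounted at the origin on the work surface. World frame = base frame: x ahead of the robot, y to its left, z up, the work surface at z = 0. Lengths are in m, angles in rad, forces in N, time in s.
With the tool pointing down it reaches from about 0.275 to 0.875 m from the base axis. Payload 12.5 kg.
Tool frame: the origin (TCP) lies at the very end of the fingers, on their centre line; the grasp point (between the pads) lies 19 mm behind it; z points along the fingers, y is the line along which they close (so a half turn about z gives the same grasp; the last joint's range is limited). The gripper opens to 85 mm and grips with 20 to 120 N. Pads are 22 mm wide; open, the fingers measure 114 mm over their backs; the gripper's body (76 mm by 85 mm) begins 54 mm behind the grasp point. The pads swing forward as they close: fully open they stand 13 mm farther back than shut.
Start: joints at [1.106, 0.351, 1.652, -0, 1.139, -0.085], TCP at [0.204, 0.511, 0.231] pointing down, gripper open.
Joint ranges: [-2.75, 2.75], [-0.79, 2.1], [0.01, 2.65], [-1.57, 4.71], [0.07, 3.14], [-2.87, 2.87]. Speed limits (rad/s): [2.22, 2.22, 2.79, 3.14, 3.14, 3.14].

## Interface

Orientations are given as a unit quaternion [w, x, y, z].
In Python, from cell import get_state, eyes, robot, outline_of gives the robot as it stands.
- The arm moves only by the tool drive_tool, never from a script. Its argument "commands" is one flat list of numbers, 6 for each row, row after row: the shift along the tool's x, y, z in m, then the turn, a rotation vector about the tool's x, y, z in degrees. A call has 1 to 10 rows; each row shifts and turns the commanded pose from where the row before left it, along the tool's axes as they then stand; what a row does not reach is not made up. A row lasts 1/10 s, in which the tool goes at most 50 mm and 8.59 degrees, less where a joint would pass 70% of its speed; a pose out of reach is approached as far as the arm can. A call is refused whole if a number of a shift passes 0.05 or a number of a turn 8.59, either way. A call with a gripper value outside its range is refused whole. "gripper" is the finger opening in m, from 0 to 0.0854, set as the call begins (left out, the last holds). The fingers move at their own pace and stop on an object; the grip force is fixed at half the most. Time passes only in rows, so rows that do not move let the fingers close. It gives the time, the measured TCP pose, the force, the opening and the grip force at its end, in the units of the state.
- get_state(): the state, without advancing time (a new reading comes with each control period).
- eyes.read_camera(name): name is "scene" or "top" or "wrist"; returns (picture, depth): 400x640x3 uint8, blue, green, red; 400x640 float32, m along the optical axis (not along the pixel's ray), 0 where there is no reading.
- eyes.camera_info(name): a dict with "K" (3x3 intrinsics, pixels), "dist_coeffs" ([k1, k2, p1, p2, k3] as OpenCV has them; the pictures are not rectified), "extrinsics" (4x4, takes a point from camera to world coordinates). Camera axes: x right, y up, looking along -z (the intrinsics and any distortion apply to the point x, -y, -z); pixel columns grow to the right and rows downward; lengths in m; the calibration is good to about 2 mm. A picture is of the moment at which its call begins: read the wrist's pose just before it. camera_info takes no time and is no camera call; for the wrist camera it gives the pose at the moment of the call.
- robot.sign_off(): hands the job in; it is judged then, once.
Trained networks look in the newest picture that a camera, given by its name, has taken for a name from the list of things; names that differ only in an ending like _2 or _b are one class to them, and where a whole thing is asked for, a point or a joint stands for the part that bears it (a point fixed in the world has none). Each returns a list of dicts, best first, with "score" (0 to 1); they miss things now and then, are a little off and sometimes report something else, mostly with a low value. They report only what shows in the picture. A call takes as long as a camera call. They do not tell look-alikes from the thing itself.
- outline_of(camera, label): "mask" (400x640 bool, what is visible of it) and "bbox" ([left, top, right, bottom] in pixels, round what is visible of it).
The state is a dict: "clock": time; "qpos": joint angles; "dq": joint speeds; "joint_torque": joint torques, N m; "eef_pos": TCP position; "ee_rot": TCP orientation; "contact_force": force on the tool from outside, world axes, zero at the start; "torque": the same for the moment, N m; "width": finger opening in m; "grip_force": force on a finger pad.
Only numpy, scipy, OpenCV 4.12 (cv2) and the standard library are available. Lean on these libraries where they do the work, as an engineer would, in place of code of your own. Each camera call takes 0.05 s, during which the arm holds its last target. There are 200 camera calls.

## Task

Take the slim-headed temperature probe from the white rack, lower it gently shank-first through the hexagonal nut of the navy probe holder until it stands fully home on the stop inside, then turn the nut clockwise (seen from above) until the collet grips the shank firmly, without overtightening it, and let go. Leave the blanking plug, the bottle and the beaker where they are.

Things in the scene. Friction and masses are not known exactly. Their poses are not given: they have to be found in the camera images.
- probe: the temperature probe, 102 mm long, 0.09 kg: a steel shank 12 mm in diameter and 74 mm long, its last 6 mm tapering to a 6 mm tip, under a black cylindrical head 18 mm in diameter and 28 mm tall. Origin at the tip, z up along the probe. It starts upright in one of the rack's two holes, its tip 10 mm above the table, the whole head standing 24 mm clear of the rack's top
- probe_head (a point): point on the probe's axis inside its head, 95 mm above the tip, 7 mm under the top of the head: where to grip it from above
- holder: the fixed probe holder: a navy housing with a steel lid, 156 x 136 mm, 60 mm high, with a vertical 14 mm bore in its centre. Origin under the centre, on the table; z up. Above the lid stands a round steel neck (25 mm diameter, 10 mm high), then the hex nut
- collet_axis (a point): point on the axis of the collet at the level of the nut's upper face, 100 mm above the table: the mouth of the hole, about 15 mm wide. With the probe home, the underside of its head is 4 mm above this point and the top of its head 32 mm above
- nut: the steel collet nut on top of the holder: hexagonal, 36 mm across flats, 30 mm tall, with a 16 mm hole through it. Origin on its axis at its underside, 70 mm above the table; its x axis passes through the middle of one flat (the other flats every 60 degrees). It turns in place without rising or sinking and stays where it is left. Clockwise seen from above tightens. See jaw0 for torques
- jaw0: one of three brass collet jaws in the nut, 74 to 86 mm above the table; the pose is that of its fixed guide, origin on the axis. The nut turns for 0.3 to 1.2 rad (it differs) against 0.3 N m of friction (after a stop this can read either way) until the jaws meet the shank; then the torque rises by 0.9 N m per rad: 0.2 N m more is a firm grip, 0.37 more is too tight
- jaw1: the second collet jaw, as jaw0, 120 degrees round from it. At first the jaws stand 0.9 to 2.9 mm clear of the shank
- jaw2: the third collet jaw, as jaw0, 240 degrees round from it
- stop: the rubber stop, 13 mm in diameter, in the bore of the holder, hidden from sight. Origin in the middle of its upper face, 30 mm above the table, on which the probe's tip must stand. It gives 1 mm per 5 N, up to 6 mm; more than 20 N on it would damage the probe's tip
- rack: the fixed white rack, 60 x 150 mm, 60 mm high, with two holes 13.5 mm wide and 50 mm deep on its long (y) axis, 37 mm either side of its centre. Origin under its centre; z up
- plug: bystander: a blanking plug in the rack's other hole, with a shank like the probe's under a wide, flat black head, 34 mm in diameter and 10 mm thick. Origin at its tip
- bottle: bystander: amber bottle, 50 mm in diameter, 120 mm tall, standing on the bench; origin under its centre
- beaker: bystander: open glass beaker, 64 mm in diameter, 80 mm tall; origin under its centre
There are look-alikes about, which are no part of the job. Leave any red look-alike of the probe alone.

How it is judged:
On the way, in this order (a step that is already met when the one before it is completed fails the run):
1. the probe stands fully home in the collet, on the stop, its tip within 2.5 mm of the stop's face, on the axis and upright, before the jaws close on it (z of probe in the frame of stop below 0.0025 m and horizontal distance between probe and stop below 0.003 m and angle between the z axis of probe and the z axis of holder, either way round below 0.09 rad), for 0.2 s.
2. the nut is turned until each of the three jaws presses the shank with more than 15 N (contact force between each of jaw0, jaw1, jaw2 and probe above 15 N), for 0.2 s.
At the end, for the whole second after the job is handed in: The probe stands in the collet, at rest, its tip within 2.5 mm of the stop's face and within 3 mm of its axis, upright within 0.09 rad, and each of the three jaws presses its shank with more than 15 N; plug, bottle and beaker are within 20 mm of where they were (all of step 1 and all of step 2 and linear speed of probe below 0.01 m/s and distance of each of plug, bottle, beaker from where it was at the start of the episode below 0.02 m); the robot touches nothing.
It fails at once if the probe's tip is pressed or dropped on the stop with more than 20 N (contact force between stop and probe above 20 N).
It fails at once if the nut is overtightened: a jaw presses the shank with more than 50 N (contact force between any of jaw0, jaw1, jaw2 and probe above 50 N).
It fails at once if the plug, the bottle or the beaker is moved by more than 20 mm (distance of any of plug, bottle, beaker from where it was at the start of the episode above 0.02 m).
It also fails if it takes over 72 s, if anything falls off the work surface, if the arm or the gripper's body presses on something with over 40 N, if the wrist force passes 120 N, or if a joint passes its speed limit or range.

## Working session

There is one attempt and no reset: what is moved stays moved. The work goes in short steps, Python scripts to look and compute and a tool call to move; the robot and the scene stay as the last step left them, time stands still between calls to the robot, and variables do not carry over. Pictures are saved under pics/ and viewed, at most 10 in all, crops included, and the job is handed in when it is done.

Besides the shell and the picture viewer there is one more tool, called after "Request:" as name(argument=value, ...), one argument or row to a line, values as JSON. drive_tool: Moves the arm, as the interface text tells. Its arguments: {"type":"object","properties":{"commands":{"type":"array","items":{"type":"number"}},"gripper":{"type":"number"}},"required":["commands"]}

```bash
ls; mkdir -p pics; cat > h.py <<'E'
import numpy as np, cv2
from cell import get_state, eyes, robot, outline_of
def world(cam,depth,mask,info=None):
    i=info or eyes.camera_info(cam); K=np.array(i["K"],float); d=np.array(i["dist_coeffs"],float); E=np.array(i["extrinsics"])
    v,u=np.nonzero(mask&(depth>0)); z=depth[v,u]
    p=cv2.undistortPoints(np.stack([u,v],1).astype(np.float64)[:,None],K,d)[:,0]
    P=np.stack([p[:,0]*z,-p[:,1]*z,-z],1)
    return P@E[:3,:3].T+E[:3,3], np.stack([u,v],1)
E
python3 - <<'E'
from h import *
for c in ["top","scene"]:
    im,d=eyes.read_camera(c); cv2.imwrite(f"pics/{c}0.png",im); np.savez(f"{c}0.npz",im=im,d=d)
    for n in ["probe","holder","nut","rack","plug","bottle","beaker"]:
        for r in outline_of(c,n):
            P,_=world(c,d,r["mask"])
            if len(P): 
                top=P[P[:,2]>P[:,2].max()-.006]
                print(c,n,round(r["score"],2),[int(x) for x in r["bbox"]],np.round(np.median(P,0),3),"top",np.round(np.median(top,0),3))
print(get_state())
E
```

```text
pics
top probe 0.57 [190, 263, 209, 267] [0.383 0.23  0.095] top [0.383 0.233 0.102]
top probe 0.4 [200, 218, 214, 227] [0.474 0.209 0.11 ] top [0.475 0.212 0.112]
top holder 0.6 [354, 170, 426, 251] [ 0.514 -0.205  0.059] top [ 0.52  -0.209  0.099]
top nut 0.53 [377, 197, 403, 216] [ 0.52  -0.208  0.099] top [ 0.52  -0.209  0.099]
top nut 0.43 [352, 171, 427, 249] [ 0.514 -0.206  0.059] top [ 0.52  -0.209  0.099]
top rack 0.75 [194, 199, 263, 245] [0.483 0.179 0.059] top [0.486 0.18  0.06 ]
top plug 0.46 [234, 204, 245, 221] [0.503 0.143 0.093] top [0.503 0.144 0.094]
top plug 0.27 [379, 199, 402, 218] [ 0.521 -0.208  0.099] top [ 0.52  -0.209  0.099]
top beaker 0.76 [441, 178, 478, 207] [ 0.572 -0.396  0.049] top [ 0.569 -0.388  0.079]
scene probe 0.73 [462, 233, 484, 265] [0.386 0.236 0.077] top [0.384 0.236 0.103]
scene probe 0.61 [435, 252, 451, 271] [0.482 0.212 0.103] top [0.478 0.212 0.112]
scene probe 0.24 [394, 242, 413, 259] [0.509 0.144 0.094] top [0.507 0.144 0.095]
scene holder 0.91 [238, 153, 321, 226] [ 0.535 -0.186  0.06 ] top [ 0.521 -0.207  0.101]
scene rack 0.63 [
[... 418 characters left out ...]
8, 'qpos': array([ 1.10641346e+00,  3.50697875e-01,  1.65181385e+00,  1.96513915e-05,
        1.13910841e+00, -8.45766496e-02]), 'dq': array([ 4.06518471e-05,  4.06340272e-05, -4.67731651e-04,  9.90825412e-05,
       -2.03656314e-03, -2.16401747e-03]), 'joint_torque': array([-2.42961578e-03, -5.06004882e+01, -2.91623300e+01, -2.40703539e-04,
        9.09988357e-04,  1.23247605e-05]), 'eef_pos': array([0.20385703, 0.51080079, 0.23128545]), 'ee_rot': array([-1.23149791e-05,  1.88767785e-01,  9.82021753e-01, -1.08090295e-05]), 'contact_force': array([ 0.06441551, -0.6687439 ,  0.00324171]), 'torque': array([ 0.06502575, -0.00452076,  0.00081125]), 'grip_force': 0.0, 'width': 0.0854015909895033}
```

```bash
python3 - <<'E'
import cv2,numpy as np
a=cv2.imread("pics/top0.png")[130:300,150:500]; b=cv2.imread("pics/scene0.png")[130:320,190:500]
a=cv2.resize(a,(590,287),interpolation=cv2.INTER_CUBIC); b=cv2.resize(b,(500,306),interpolation=cv2.INTER_CUBIC)
o=np.zeros((593,590,3),np.uint8); o[:287]=a; o[287:,:500]=b
cv2.imwrite("pics/c1.png",o)
E
```

```text
(no output)
```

View pics/c1.png

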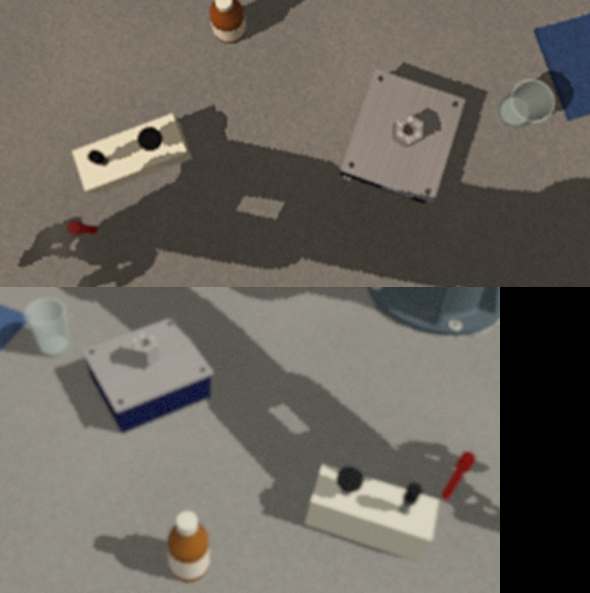

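The slim black head is the probe, at top-view pixel (207,222). It could be confused with the wide-headed plug at (239,212) or the red probe at (200,265). Next I'll move the wrist camera over it and check in a close crop.

Request:
drive_tool(
  commands=[-0.036,-0.018,0,0,0,0,-0.036,-0.018,0,0,0,0,-0.036,-0.018,0,0,0,0,-0.036,-0.018,0,0,0,0,-0.036,-0.018,0,0,0,0,-0.036,-0.018,0,0,0,0,-0.036,-0.018,0,0,0,0,-0.036,-0.018,0,0,0,0,-0.036,-0.018,0,0,0,0,-0.036,-0.018,0,0,0,0],
  gripper=0.04,
)

```text
clock: 1.8
eef_pos: [0.4724, 0.2087, 0.2315]
ee_rot: [0.0, 0.189, 0.982, 0.0]
contact_force: [0.2, 0.3, 0.6]
width: 0.0398
grip_force: 0.0
```

Request:
drive_tool(
  commands=[0,0,0,0,0,0,0,0,0,0,0,0,0,0,0,0,0,0],
)

```text
clock: 2.1
eef_pos: [0.4709, 0.2108, 0.2313]
ee_rot: [-0.0, 0.189, 0.982, 0.0]
contact_force: [-0.3, 0.3, -0.2]
width: 0.0402
grip_force: 0.0
```

```bash
cat >> h.py <<'E'
from scipy.spatial.transform import Rotation as R
def tool(s=None):
    s=s or get_state(); q=s["ee_rot"]; T=np.eye(4); T[:3,:3]=R.from_quat([q[1],q[2],q[3],q[0]]).as_matrix(); T[:3,3]=s["eef_pos"]; return T
def totool(p): return np.round((np.linalg.inv(tool())@np.append(p,1))[:3],4)
E
python3 - <<'E'
from h import *
s=get_state(); T=tool(s); i=eyes.camera_info("wrist"); print(s["eef_pos"],s["qpos"],s["width"]); print(np.round(np.linalg.inv(T)@np.array(i["extrinsics"]),3))
im,d=eyes.read_camera("wrist"); cv2.imwrite("pics/w1.png",im)
for n in ["probe","plug","rack"]:
    for r in outline_of("wrist",n):
        P,_=world("wrist",d,r["mask"],i)
        if len(P):
            top=P[P[:,2]>P[:,2].max()-.008]
            print(n,round(r["score"],2),[int(x) for x in r["bbox"]],np.round(np.median(P,0),3),"top",np.round(top.mean(0),4),np.round((top.min(0)+top.max(0))/2,4),np.round(np.ptp(top,axis=0),3))
E
```

```text
[0.47091245 0.21076543 0.23125751] [ 3.30465596e-01  2.89092577e-01  1.73847675e+00  2.43481749e-04
  1.11426816e+00 -8.61156102e-01] 0.040230393497889885
[[-0.001  0.955  0.298  0.076]
 [ 1.     0.     0.001  0.   ]
 [ 0.001  0.298 -0.955 -0.143]
 [ 0.     0.     0.     1.   ]]
probe 0.89 [289, 60, 311, 88] [0.383 0.234 0.102] top [0.3829 0.234  0.102 ] [0.3829 0.2339 0.1008] [0.017 0.018 0.007]
probe 0.87 [305, 180, 330, 217] [0.473 0.212 0.111] top [0.4754 0.211  0.1117] [0.4759 0.2109 0.1102] [0.018 0.018 0.008]
plug 0.93 [241, 231, 281, 267] [0.498 0.145 0.094] top [0.4544 0.1961 0.2354] [0.4544 0.1961 0.2354] [0. 0. 0.]
rack 0.91 [219, 130, 370, 265] [0.481 0.186 0.06 ] top [0.4806 0.2054 0.1116] [0.4793 0.208  0.1119] [0.011 0.012 0.003]
```

View pics/w1.png

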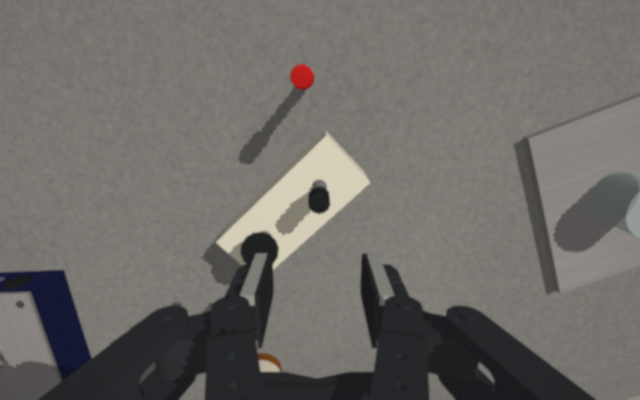

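The wrist view shows the slim black head at (319,200), the wide plug at (260,248) and the red look-alike at (302,77). A grey-topped body sits at the right edge, and the navy holder is at lower left. The measured head top is z=0.112 and it is 18 mm wide, which matches the description, so I'm going down to it.

Request:
drive_tool(
  commands=[-0.0044,0.0012,0.03,0,0,0,0,0,0.03,0,0,0,0,0,0.025,0,0,0,0,0,0.02,0,0,0,0,0,0.02,0,0,0,0,0,0.012,0,0,0,0,0,0.0085,0,0,0,0,0,0,0,0,0,0,0,0,0,0,0],
)

```text
clock: 3.2
eef_pos: [0.4763, 0.2099, 0.0864]
ee_rot: [0.0, 0.189, 0.982, 0.0]
contact_force: [-0.1, 0.3, -0.4]
width: 0.0403
grip_force: 0.0
```

Request:
drive_tool(
  commands=[0,0,0,0,0,0,0,0,0,0,0,0,0,0,0,0,0,0,0,0,0,0,0,0,0,0,0,0,0,0,0,0,0,0,0,0,0,0,0,0,0,0],
  gripper=0.0,
)

```text
clock: 3.9
eef_pos: [0.4766, 0.2098, 0.0866]
ee_rot: [0.001, 0.189, 0.982, 0.0]
contact_force: [-0.1, -1.0, 6.8]
width: 0.0161
grip_force: 58.5
```

Request:
drive_tool(
  commands=[0,0,-0.005,0,0,0,0,0,-0.01,0,0,0,0,0,-0.015,0,0,0,0,0,-0.02,0,0,0,0,0,-0.02,0,0,0,0,0,-0.02,0,0,0,0,0,-0.02,0,0,0,0,0,-0.02,0,0,0,0,0,-0.01,0,0,0,0,0,0,0,0,0],
)

```text
clock: 4.9
eef_pos: [0.4764, 0.2098, 0.2272]
ee_rot: [0.001, 0.189, 0.982, 0.001]
contact_force: [0.8, 0.2, -0.8]
width: 0.0163
grip_force: 58.8
```

```bash
python3 - <<'E'
from h import *
s=get_state(); print(s["eef_pos"],s["width"],s["contact_force"],s["grip_force"])
for c in ["scene","wrist"]:
    im,d=eyes.read_camera(c)
    cv2.imwrite("pics/l_%s.png"%c, cv2.resize(im[170:330,340:540],(800,600)) if c=="scene" else im)
    for r in outline_of(c,"probe"):
        P,_=world(c,d,r["mask"])
        if len(P): print(c,round(r["score"],2),r["bbox"],np.round(np.median(P,0),3),P[:,2].min(),P[:,2].max())
E
```

```text
[0.47639573 0.2097906  0.22716296] 0.016288617820466568 [ 0.76511674  0.23529035 -0.84822597] 58.76549541950226
scene 0.62 [449.0, 206.2, 471.9, 243.4] [0.482 0.211 0.213] -4.6910818401024734e-05 0.2618214652583234
scene 0.51 [460.4, 231.0, 485.2, 262.5] [0.387 0.236 0.085] 0.010525266936556532 0.10520521966180418
wrist 0.78 [288.5, 54.8, 311.4, 84.4] [0.383 0.234 0.102] 0.08060922344517008 0.10393184196828781
wrist 0.76 [295.7, 209.1, 340.3, 320.6] [0.471 0.212 0.244] 0.15362331471724414 0.2519262427785899
```

View pics/l_scene.png

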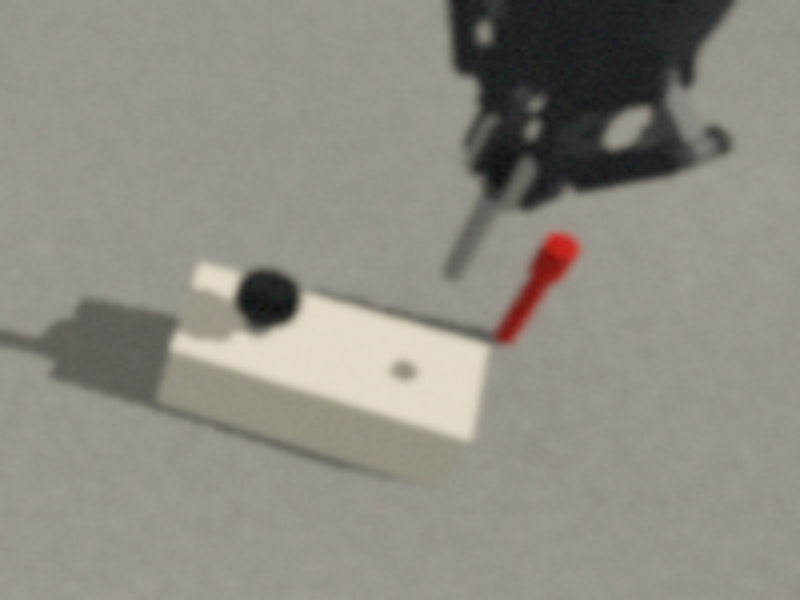

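View pics/l_wrist.png

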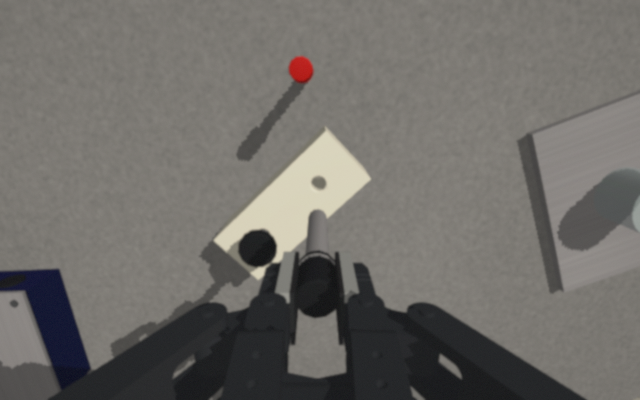

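The probe is held: its shank shows at (317,230) in the wrist view and the empty hole at (319,183). Moving on to the holder.

Request:
drive_tool(
  commands=[-0.01,-0.0155,0,0,0,0,-0.017,-0.0266,0,0,0,0,-0.017,-0.0266,0,0,0,0,-0.017,-0.0266,0,0,0,0,-0.017,-0.0266,0,0,0,0,-0.017,-0.0266,0,0,0,0,-0.017,-0.0266,0,0,0,0,-0.017,-0.0266,0,0,0,0,-0.017,-0.0266,0,0,0,0,-0.017,-0.0266,0,0,0,0],
)

```text
clock: 6.1
eef_pos: [0.5326, -0.0888, 0.2249]
ee_rot: [-0.001, 0.189, 0.982, 0.0]
contact_force: [0.1, 0.5, -0.5]
width: 0.0162
grip_force: 58.8
```

Request:
drive_tool(
  commands=[-0.017,-0.0266,0,0,0,0,-0.017,-0.0266,0,0,0,0,-0.017,-0.0266,0,0,0,0,-0.014,-0.023,0,0,0,0,-0.007,-0.012,0,0,0,0,0,0,0,0,0,0,0,0,0,0,0,0,0,0,0,0,0,0],
)

```text
clock: 6.9
eef_pos: [0.5571, -0.2197, 0.2257]
ee_rot: [-0.0, 0.188, 0.982, 0.0]
contact_force: [-0.3, -0.2, -0.5]
width: 0.0162
grip_force: 58.8
```

```bash
cat > m.py <<'E'
from h import *
import sys
tag=sys.argv[1]
s=get_state(); i=eyes.camera_info("wrist"); print(s["eef_pos"],s["qpos"].round(3),s["contact_force"].round(2),s["torque"].round(3))
im,d=eyes.read_camera("wrist"); np.savez(f"w_{tag}.npz",im=im,d=d,E=i["extrinsics"],T=tool(s)); cv2.imwrite(f"pics/w_{tag}.png",im)
for n in ["nut","holder","probe"]:
    for r in outline_of("wrist",n)[:2]:
        P,uv=world("wrist",d,r["mask"],i)
        if not len(P): continue
        print(n,round(r["score"],2),[int(x) for x in r["bbox"]],np.round(np.median(P,0),4))
        if n=="nut":
            t=P[abs(P[:,2]-.1)<.003]
            if len(t)>20:
                (c,wh,a)=cv2.minAreaRect(t[:,:2].astype(np.float32)*1000); print(" top z",np.median(t[:,2]),"rect",c,wh,a, "circ",cv2.minEnclosingCircle(t[:,:2].astype(np.float32)*1000))
        if n=="probe":
            Q=(P-tool(s)[:3,3])@tool(s)[:3,:3]; 
            for lo in np.arange(-.03,.09,.01):
                k=(Q[:,2]>lo)&(Q[:,2]<lo+.01)&(np.abs(Q[:,:2]).max(1)<.03)
                if k.sum()>3: print("  tool z %.3f n%d"%(lo+.005,k.sum()),Q[k].min(0).round(4)[:2],Q[k].max(0).round(4)[:2])
E
python3 m.py a
```

```text
[ 0.55711846 -0.21965206  0.2256895 ] [-0.453  0.445  1.526  0.     1.171 -1.645] [-0.27 -0.21 -0.46] [ 0.028  0.058 -0.016]
nut 0.65 [286, 123, 334, 174] [ 0.5213 -0.2094  0.1002]
 top z 0.10026017413401961 rect (521.8399047851562, -209.68368530273438) (39.94793701171875, 35.466880798339844) 56.706077575683594 circ ((521.7969970703125, -209.4148712158203), 20.175363540649414)
holder 0.83 [225, 45, 391, 231] [ 0.5127 -0.2063  0.0603]
probe 0.89 [292, 209, 339, 322] [ 0.5521 -0.2176  0.245 ]
  tool z -0.025 n1545 [-0.0089 -0.0077] [0.0096 0.0084]
  tool z -0.015 n429 [-0.0075 -0.0077] [0.0098 0.0084]
  tool z -0.005 n340 [ 0.0035 -0.0078] [0.0099 0.0079]
  tool z 0.005 n65 [ 0.0039 -0.0059] [0.0092 0.0056]
  tool z 0.015 n177 [ 0.001  -0.0055] [0.0069 0.0056]
  tool z 0.025 n161 [ 0.0011 -0.0054] [0.0068 0.0059]
  tool z 0.035 n127 [ 0.0006 -0.0055] [0.0065 0.0062]
  tool z 0.045 n125 [ 0.0002 -0.0054] [0.0067 0.0065]
  tool z 0.055 n95 [ 0.002 -0.005] [0.0065 0.0062]
  tool z 0.065 n93 [ 0.001  -0.0052] [0.0066 0.0057]
```

View pics/w_a.png

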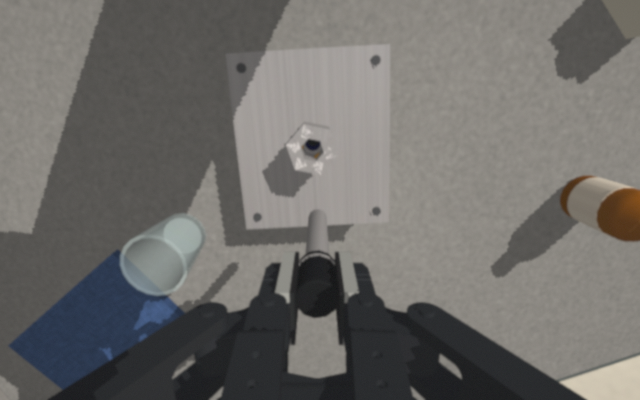

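The wrist view shows the steel-lidded holder, with the hex nut at (313,149) and its hole open. The probe tip is at (317,212), beaker (165,255), bottle (605,205). Next I'll fit the hexagon for its centre and angle.

```bash
cat > hexfit.py <<'E'
from h import *
from scipy.optimize import minimize
def fit(tag):
    z=np.load(f"w_{tag}.npz"); d=z["d"]; P,uv=world("wrist",d,np.ones_like(d,bool),{**eyes.camera_info("wrist"),"extrinsics":z["E"]})
    k=(abs(P[:,2]-.1)<.004)&(np.hypot(P[:,0]-.521,P[:,1]+.209)<.03); p=P[k][:,:2]*1000
    h=cv2.convexHull(p.astype(np.float32))[:,0]
    def cost(v):
        a=v[2]+np.arange(6)*np.pi/3; s=((h-v[:2])@np.stack([np.cos(a),np.sin(a)])).max(1); return np.abs(s-v[3]).sum()
    r=min((minimize(cost,[521,-209,t,17.5],method="Nelder-Mead",options=dict(maxiter=4000,xatol=1e-4)) for t in np.radians(np.arange(0,60,10))),key=lambda r:r.fun)
    print(tag,len(p),"centre",r.x[:2].round(2),"flat deg",np.degrees(r.x[2])%60,"apothem",r.x[3].round(2),"cost",round(r.fun,2))
    # hole: depth pixels deeper inside
    hole=(P[:,2]<.095)&(np.hypot(P[:,0]-r.x[0]/1e3,P[:,1]-r.x[1]/1e3)<.011)
    i=eyes.camera_info("wrist"); 
    print("totool",totool([r.x[0]/1e3,r.x[1]/1e3,.1]))
if __name__=="__main__":
    import sys; fit(sys.argv[1])
E
python3 hexfit.py a
```

```text
a 1498 centre [ 522.02 -209.44] flat deg 27.125817969679186 apothem 17.74 cost 4.37
totool [ 0.0367 -0.0031  0.1259]
```

Request:
drive_tool(
  commands=[0.012,-0.0012,0,0,0,0,0.012,-0.0012,0,0,0,0,0.0121,-0.001,0,0,0,0,0,0,0.015,0,0,0,0,0,0.014,0,0,0,0,0,0,0,0,0,0,0,0,0,0,0,0,0,0,0,0,0],
)

```text
clock: 7.9
eef_pos: [0.5228, -0.2107, 0.1973]
ee_rot: [0.0, 0.189, 0.982, -0.0]
contact_force: [-0.6, -0.2, -0.7]
width: 0.0163
grip_force: 58.8
```

```bash
python3 m.py b; python3 hexfit.py b; python3 - <<'E'
import cv2
im=cv2.imread("pics/w_b.png")[140:330,220:420]; cv2.imwrite("pics/w_bc.png",cv2.resize(im,(600,570),interpolation=cv2.INTER_CUBIC))
E
```

```text
[ 0.52280913 -0.21070108  0.19725798] [-0.466  0.412  1.652  0.     1.077 -1.657] [-0.62 -0.2  -0.65] [ 0.007  0.019 -0.011]
nut 0.98 [290, 169, 347, 228] [ 0.5151 -0.2061  0.0997]
 top z 0.100055695401447 rect (521.0196533203125, -209.16574096679688) (35.890750885009766, 39.97597122192383) 85.6534194946289 circ ((521.5663452148438, -209.37103271484375), 20.759347915649414)
nut 0.37 [618, 0, 639, 61] [0.4983 0.101  0.0079]
probe 0.78 [291, 208, 340, 319] [ 0.5179 -0.2085  0.2162]
  tool z -0.025 n1550 [-0.009  -0.0077] [0.0095 0.0084]
  tool z -0.015 n438 [ 0.0035 -0.0077] [0.0098 0.0084]
  tool z -0.005 n355 [ 0.0037 -0.0077] [0.0101 0.0084]
  tool z 0.005 n69 [ 0.0041 -0.0058] [0.0091 0.0078]
  tool z 0.015 n179 [ 0.0012 -0.0055] [0.007  0.0061]
  tool z 0.025 n162 [ 0.0005 -0.0054] [0.0072 0.0064]
  tool z 0.035 n133 [ 0.0012 -0.0054] [0.0066 0.0062]
  tool z 0.045 n124 [-0.0001 -0.0054] [0.0067 0.0065]
  tool z 0.055 n98 [ 0.0022 -0.0049] [0.0067 0.0061]
  tool z 0.065 n86 [ 0.0006 -0.0052] [0.0067 0.0065]
b 1459 centre [ 521.67 -209.29] flat deg 26.51979515962679 apothem 17.97 cost 3.44
totool [0.0014 0.0009 0.0971]
```

View pics/w_bc.png

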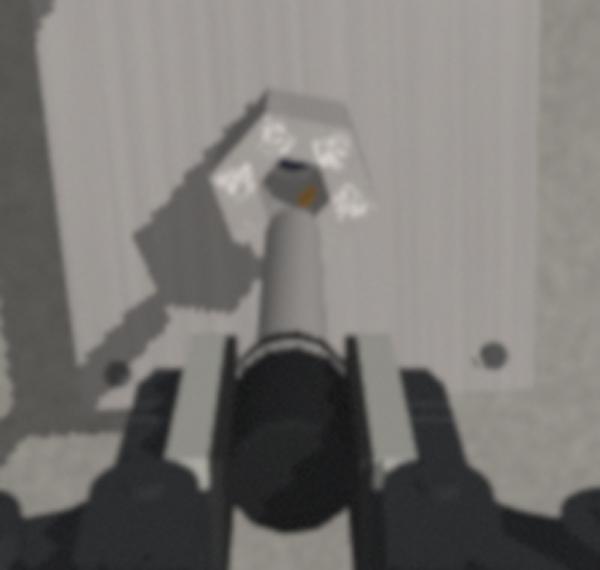

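The tip is at crop (297,215), just in front of the hole at (297,185), with one brass jaw visible. A correction of about 1 mm is needed before going down.

Request:
drive_tool(
  commands=[0.0008,0.0004,0.005,0,0,0,0,0,0.006,0,0,0,0,0,0.005,0,0,0,0,0,0.004,0,0,0,0,0,0.004,0,0,0,0,0,0.004,0,0,0,0,0,0,0,0,0],
)

```text
clock: 8.8
eef_pos: [0.5216, -0.2098, 0.1682]
ee_rot: [-0.0, 0.189, 0.982, 0.0]
contact_force: [-0.5, 0.4, -0.7]
width: 0.0161
grip_force: 58.8
```

Request:
drive_tool(
  commands=[0,0,0.003,0,0,0,0,0,0.003,0,0,0,0,0,0.003,0,0,0,0,0,0.003,0,0,0,0,0,0.003,0,0,0,0,0,0.003,0,0,0,0,0,0,0,0,0],
)

```text
clock: 9.5
eef_pos: [0.5216, -0.2098, 0.1503]
ee_rot: [-0.0, 0.189, 0.982, 0.0]
contact_force: [-0.1, 0.3, -0.8]
width: 0.0158
grip_force: 58.8
```

Request:
drive_tool(
  commands=[0,0,0.003,0,0,0,0,0,0.003,0,0,0,0,0,0.003,0,0,0,0,0,0.003,0,0,0,0,0,0.003,0,0,0,0,0,0.003,0,0,0,0,0,0,0,0,0],
)

```text
clock: 10.2
eef_pos: [0.5216, -0.2098, 0.1323]
ee_rot: [-0.0, 0.189, 0.982, 0.0]
contact_force: [-0.0, -0.1, -0.8]
width: 0.016
grip_force: 58.8
```

Request:
drive_tool(
  commands=[0,0,0.003,0,0,0,0,0,0.003,0,0,0,0,0,0.003,0,0,0,0,0,0.003,0,0,0,0,0,0.003,0,0,0,0,0,0.003,0,0,0,0,0,0,0,0,0],
)

```text
clock: 10.9
eef_pos: [0.5216, -0.2098, 0.1143]
ee_rot: [-0.0, 0.189, 0.982, 0.0]
contact_force: [0.5, 0.5, -0.1]
width: 0.0159
grip_force: 58.8
```

Tip estimated at 0.038, so about 8 mm to go. Creeping down from here.

Request:
drive_tool(
  commands=[0,0,0.002,0,0,0,0,0,0.002,0,0,0,0,0,0.002,0,0,0,0,0,0.001,0,0,0,0,0,0,0,0,0,0,0,0,0,0,0],
)

```text
clock: 11.5
eef_pos: [0.5219, -0.2099, 0.1078]
ee_rot: [0.0, 0.189, 0.982, -0.0]
contact_force: [-0.5, 0.4, -0.9]
width: 0.0161
grip_force: 58.8
```

Request:
drive_tool(
  commands=[0,0,0.001,0,0,0,0,0,0,0,0,0,0,0,0,0,0,0],
)

```text
clock: 11.8
eef_pos: [0.5218, -0.21, 0.1068]
ee_rot: [0.0, 0.189, 0.982, -0.0]
contact_force: [-0.2, 0.2, 0.8]
width: 0.0156
grip_force: 58.8
```

Request:
drive_tool(
  commands=[0,0,0.0007,0,0,0,0,0,0,0,0,0,0,0,0,0,0,0],
)

```text
clock: 12.1
eef_pos: [0.5219, -0.21, 0.1062]
ee_rot: [0.0, 0.189, 0.982, -0.0]
contact_force: [1.3, 0.2, 0.0]
width: 0.0162
grip_force: 58.9
```

Request:
drive_tool(
  commands=[0,0,0.0007,0,0,0,0,0,0,0,0,0,0,0,0,0,0,0],
)

```text
clock: 12.4
eef_pos: [0.522, -0.21, 0.1056]
ee_rot: [0.0, 0.189, 0.982, -0.0]
contact_force: [-0.0, 0.4, 3.7]
width: 0.0161
grip_force: 59.1
```

On the stop at about 4 N. Releasing and backing off to look.

Request:
drive_tool(
  commands=[0,0,0,0,0,0,0,0,0,0,0,0,0,0,0,0,0,0,0,0,0,0,0,0,0,0,-0.005,0,0,0,0,0,-0.015,0,0,0,0,0,-0.02,0,0,0,0,0,-0.02,0,0,0,0,0,-0.02,0,0,0,0,0,0,0,0,0],
  gripper=0.055,
)

```text
clock: 13.4
eef_pos: [0.5229, -0.2105, 0.1882]
ee_rot: [0.002, 0.189, 0.982, -0.001]
contact_force: [0.3, -0.4, 0.3]
width: 0.0551
grip_force: 0.0
```

Request:
drive_tool(
  commands=[-0.02,0,0,0,0,0,-0.02,0,0,0,0,0,0,0,0,0,0,0,0,0,0,0,0,0],
)

```text
clock: 13.8
eef_pos: [0.5584, -0.2245, 0.1845]
ee_rot: [-0.001, 0.189, 0.982, 0.0]
contact_force: [-0.3, 0.2, 0.7]
width: 0.0551
grip_force: 0.0
```

```bash
python3 m.py c; python3 hexfit.py c; python3 - <<'E'
from h import *
z=np.load("w_c.npz"); P,_=world("wrist",z["d"],np.ones_like(z["d"],bool),{**eyes.camera_info("wrist"),"extrinsics":z["E"]})
k=np.hypot(P[:,0]-.5218,P[:,1]+.2095)<.016
t=P[k&(P[:,2]>.122)&(P[:,2]<.14)]; print(len(t),np.median(t[:,2]),np.percentile(t[:,2],95)); t=t[t[:,2]>np.median(t[:,2])-.003]; print(cv2.minEnclosingCircle((t[:,:2]*1000).astype(np.float32)), t.mean(0))
E
```

```text
[ 0.55844527 -0.22451251  0.18452708] [-0.46   0.494  1.557 -0.     1.092 -1.651] [-0.33  0.2   0.66] [-0.013 -0.007 -0.025]
nut 0.95 [286, 123, 348, 182] [ 0.5162 -0.2078  0.1002]
 top z 0.10025436449275402 rect (521.9278564453125, -208.95236206054688) (35.73968505859375, 39.801761627197266) 26.905925750732422 circ ((521.6762084960938, -209.2009735107422), 20.01654052734375)
holder 0.64 [216, 30, 406, 244] [ 0.5108 -0.2057  0.0602]
probe 0.91 [299, 143, 336, 181] [ 0.5206 -0.2079  0.1316]
c 1694 centre [ 522.16 -209.43] flat deg 26.947664604653383 apothem 17.85 cost 1.98
totool [0.0393 0.0005 0.0853]
747 0.13171811749185292 0.13281471529579086
((522.1153564453125, -208.71031188964844), 8.795178413391113) [ 0.52170456 -0.20848114  0.13174414]
```

View pics/w_c.png

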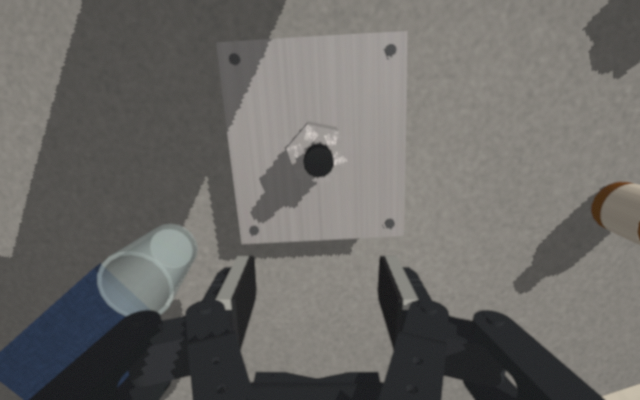

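The probe is standing home: its head is at (318,160) with the top at z=0.1317, and the nut is at (318,152). The nut centre is (0.522,-0.2094) with flats at 27°/87°, so I'll turn the tool -18.7° and centre it over the nut.

Request:
drive_tool(
  commands=[0.02,0.0002,0,0,0,0,0.0191,0.0002,0,0,0,0,0,0,0,0,0,-6.2,0,0,0,0,0,-6.2,0,0,0,0,0,-6.3,0,0,0,0,0,0,0,0,0,0,0,0],
  gripper=0.055,
)

```text
clock: 14.7
eef_pos: [0.5226, -0.2098, 0.1855]
ee_rot: [0.0, 0.028, 1.0, -0.0]
contact_force: [0.1, 0.3, 0.2]
width: 0.0552
grip_force: 0.0
```

```bash
python3 - <<'E'
from h import *
s=get_state(); T=tool(s); print(s["qpos"].round(3),s["torque"].round(3),s["contact_force"],"y ang",np.degrees(np.arctan2(T[1,1],T[0,1])),"to nut",totool([.5220,-.2094,.072]))
E
```

```text
[-0.464  0.425  1.664  0.     1.053 -1.979] [ 0.052  0.031 -0.024] [0.06506612 0.28158796 0.17425229] y ang 86.75621542554245 to nut [0.0007 0.0004 0.1135]
```

Request:
drive_tool(
  commands=[0.0006,0.0004,0.02,0,0,0,0,0,0.02,0,0,0,0,0,0.02,0,0,0,0,0,0.02,0,0,0,0,0,0.015,0,0,0,0,0,0.01,0,0,0,0,0,0.006,0,0,0,0,0,0,0,0,0,0,0,0,0,0,0],
)

```text
clock: 15.6
eef_pos: [0.5225, -0.2096, 0.0749]
ee_rot: [0.0, 0.027, 1.0, -0.0]
contact_force: [-0.2, 0.5, -0.7]
width: 0.055
grip_force: 0.0
```

Request:
drive_tool(
  commands=[0,0,0,0,0,0,0,0,0,0,0,0,0,0,0,0,0,0,0,0,0,0,0,0,0,0,0,0,0,0,0,0,0,0,0,0,0,0,0,0,0,0],
  gripper=0.02,
)

```text
clock: 16.3
eef_pos: [0.5226, -0.2096, 0.0753]
ee_rot: [0.001, 0.027, 1.0, -0.0]
contact_force: [-1.4, 0.5, 6.7]
width: 0.0349
grip_force: 59.4
```

```bash
cat > t.py <<'E'
from h import *
s=get_state(); T=tool(s); print(s["clock"],"q6",s["qpos"][5].round(4),"q1",s["qpos"][0].round(4),"pos",s["eef_pos"].round(4),"tq",s["torque"].round(3),"jt6",s["joint_torque"][5].round(3),"F",s["contact_force"].round(1),"w",round(s["width"],4),"yang",np.degrees(np.arctan2(T[1,1],T[0,1])).round(2))
E
python3 t.py
```

```text
16.3 q6 -1.9814 q1 -0.4641 pos [ 0.5226 -0.2096  0.0753] tq [ 0.144  0.278 -0.017] jt6 -0.012 F [-1.4  0.5  6.7] w 0.0349 yang 86.93
```

Request:
drive_tool(
  commands=[0,0,0,0,0,2,0,0,0,0,0,2,0,0,0,0,0,2,0,0,0,0,0,2,0,0,0,0,0,2,0,0,0,0,0,0],
)

```text
clock: 16.9
eef_pos: [0.5226, -0.2097, 0.0752]
ee_rot: [0.001, 0.114, 0.993, -0.0]
contact_force: [-2.5, 0.3, 5.6]
width: 0.0348
grip_force: 59.5
```

```bash
python3 t.py
```

```text
16.9 q6 -1.8058 q1 -0.4643 pos [ 0.5226 -0.2097  0.0752] tq [-0.035  0.322 -0.251] jt6 0.23 F [-2.5  0.3  5.6] w 0.0348 yang 76.88
```

Request:
drive_tool(
  commands=[0,0,0,0,0,2,0,0,0,0,0,2,0,0,0,0,0,2],
)

```text
clock: 17.2
eef_pos: [0.5226, -0.2098, 0.0753]
ee_rot: [0.001, 0.166, 0.986, -0.0]
contact_force: [-2.2, -0.2, 6.3]
width: 0.0348
grip_force: 59.5
```

```bash
python3 t.py
```

```text
17.2 q6 -1.7012 q1 -0.4643 pos [ 0.5226 -0.2098  0.0753] tq [-0.082  0.318  0.34 ] jt6 -0.271 F [-2.2 -0.2  6.3] w 0.0348 yang 70.89
```

Request:
drive_tool(
  commands=[0,0,0,0,0,2,0,0,0,0,0,2],
)

```text
clock: 17.4
eef_pos: [0.5225, -0.2099, 0.0753]
ee_rot: [0.001, 0.2, 0.98, -0.0]
contact_force: [-1.5, -0.9, 6.5]
width: 0.0349
grip_force: 59.5
```

```bash
python3 t.py
```

```text
17.4 q6 -1.6313 q1 -0.4643 pos [ 0.5225 -0.2099  0.0753] tq [-0.265  0.391  0.351] jt6 -0.268 F [-1.5 -0.9  6.5] w 0.0349 yang 66.89
```

Request:
drive_tool(
  commands=[0,0,0,0,0,2,0,0,0,0,0,2],
)

```text
clock: 17.6
eef_pos: [0.5225, -0.2099, 0.0753]
ee_rot: [0.001, 0.234, 0.972, -0.0]
contact_force: [-1.9, -1.0, 6.9]
width: 0.0348
grip_force: 59.5
```

```bash
python3 t.py
```

```text
17.6 q6 -1.5615 q1 -0.4644 pos [ 0.5225 -0.2099  0.0753] tq [-0.204  0.403  0.318] jt6 -0.268 F [-1.9 -1.   6.9] w 0.0348 yang 62.9
```

Request:
drive_tool(
  commands=[0,0,0,0,0,2,0,0,0,0,0,2],
)

```text
clock: 17.8
eef_pos: [0.5225, -0.21, 0.0753]
ee_rot: [0.001, 0.268, 0.963, -0.0]
contact_force: [-1.5, -1.4, 6.3]
width: 0.0349
grip_force: 59.5
```

```bash
python3 t.py
```

```text
17.8 q6 -1.4917 q1 -0.4644 pos [ 0.5225 -0.21    0.0753] tq [-0.317  0.467  0.299] jt6 -0.268 F [-1.5 -1.4  6.3] w 0.0349 yang 58.9
```

Request:
drive_tool(
  commands=[0,0,0,0,0,2,0,0,0,0,0,2],
)

```text
clock: 18.0
eef_pos: [0.5225, -0.21, 0.0753]
ee_rot: [0.001, 0.302, 0.953, -0.0]
contact_force: [-2.3, -2.9, 6.4]
width: 0.035
grip_force: 59.5
```

```bash
python3 t.py
```

```text
18.0 q6 -1.4219 q1 -0.4645 pos [ 0.5225 -0.21    0.0753] tq [-0.359  0.401  0.304] jt6 -0.267 F [-2.3 -2.9  6.4] w 0.035 yang 54.89
```

Request:
drive_tool(
  commands=[0,0,0,0,0,2,0,0,0,0,0,2],
)

```text
clock: 18.2
eef_pos: [0.5224, -0.21, 0.0753]
ee_rot: [0.001, 0.335, 0.942, -0.0]
contact_force: [-2.7, -3.0, 6.7]
width: 0.0349
grip_force: 59.5
```

```bash
python3 t.py
```

```text
18.2 q6 -1.3521 q1 -0.4645 pos [ 0.5224 -0.21    0.0753] tq [-0.414  0.505  0.347] jt6 -0.267 F [-2.7 -3.   6.7] w 0.0349 yang 50.9
```

Request:
drive_tool(
  commands=[0,0,0,0,0,2,0,0,0,0,0,2],
)

```text
clock: 18.4
eef_pos: [0.5224, -0.2101, 0.0753]
ee_rot: [0.001, 0.367, 0.93, -0.001]
contact_force: [-2.7, -2.8, 6.3]
width: 0.0349
grip_force: 59.5
```

```bash
python3 t.py
```

```text
18.4 q6 -1.2823 q1 -0.4646 pos [ 0.5224 -0.2101  0.0753] tq [-0.451  0.538  0.348] jt6 -0.266 F [-2.7 -2.8  6.3] w 0.0349 yang 46.9
```

Request:
drive_tool(
  commands=[0,0,0,0,0,2,0,0,0,0,0,2],
)

```text
clock: 18.6
eef_pos: [0.5224, -0.2101, 0.0753]
ee_rot: [0.001, 0.4, 0.917, -0.001]
contact_force: [-4.6, -3.2, 6.5]
width: 0.0347
grip_force: 59.6
```

```bash
python3 t.py
```

```text
18.6 q6 -1.2125 q1 -0.4647 pos [ 0.5224 -0.2101  0.0753] tq [-0.505  0.617  0.287] jt6 -0.25 F [-4.6 -3.2  6.5] w 0.0347 yang 42.9
```

Request:
drive_tool(
  commands=[0,0,0,0,0,2,0,0,0,0,0,2],
)

```text
clock: 18.8
eef_pos: [0.5223, -0.2101, 0.0752]
ee_rot: [0.001, 0.431, 0.902, -0.001]
contact_force: [-2.9, -3.7, 7.3]
width: 0.0348
grip_force: 59.6
```

```bash
python3 t.py
```

```text
18.8 q6 -1.1427 q1 -0.4647 pos [ 0.5223 -0.2101  0.0752] tq [-0.55   0.643  0.383] jt6 -0.204 F [-2.9 -3.7  7.3] w 0.0348 yang 38.91
```

Request:
drive_tool(
  commands=[0,0,0,0,0,2,0,0,0,0,0,2],
)

```text
clock: 19.0
eef_pos: [0.5223, -0.2102, 0.0753]
ee_rot: [0.001, 0.462, 0.887, -0.001]
contact_force: [-3.8, -4.0, 6.2]
width: 0.0348
grip_force: 59.7
```

```bash
python3 t.py
```

```text
19.0 q6 -1.073 q1 -0.4647 pos [ 0.5223 -0.2102  0.0753] tq [-0.613  0.708  0.466] jt6 -0.145 F [-3.8 -4.   6.2] w 0.0348 yang 34.92
```

Request:
drive_tool(
  commands=[0,0,0,0,0,2,0,0,0,0,0,2],
)

```text
clock: 19.2
eef_pos: [0.5223, -0.2102, 0.0752]
ee_rot: [0.001, 0.493, 0.87, -0.001]
contact_force: [-4.1, -4.1, 7.3]
width: 0.0353
grip_force: 59.7
```

```bash
python3 t.py
```

```text
19.2 q6 -1.0033 q1 -0.4647 pos [ 0.5223 -0.2102  0.0752] tq [-0.561  0.777  0.505] jt6 -0.078 F [-4.1 -4.1  7.3] w 0.0353 yang 30.93
```

Request:
drive_tool(
  commands=[0,0,0,0,0,2,0,0,0,0,0,1.5],
)

```text
clock: 19.4
eef_pos: [0.5222, -0.2102, 0.0753]
ee_rot: [0.001, 0.519, 0.855, -0.001]
contact_force: [-4.2, -3.5, 6.3]
width: 0.0347
grip_force: 59.7
```

```bash
python3 t.py
```

```text
19.4 q6 -0.9423 q1 -0.4648 pos [ 0.5222 -0.2102  0.0753] tq [-0.647  0.819  0.556] jt6 0.235 F [-4.2 -3.5  6.3] w 0.0347 yang 27.43
```

Wrist torque has risen by about 0.23–0.24 N m over the free-running value. A further 2.5° brings it to roughly 0.28.

Request:
drive_tool(
  commands=[0,0,0,0,0,1.25,0,0,0,0,0,1.25],
)

```text
clock: 19.6
eef_pos: [0.5222, -0.2102, 0.0752]
ee_rot: [0.0, 0.538, 0.843, -0.001]
contact_force: [-4.2, -3.3, 7.2]
width: 0.035
grip_force: 59.7
```

```bash
python3 t.py
```

```text
19.6 q6 -0.8992 q1 -0.4648 pos [ 0.5222 -0.2102  0.0752] tq [-0.663  0.814  0.601] jt6 0.246 F [-4.2 -3.3  7.2] w 0.035 yang 24.96
```

Request:
drive_tool(
  commands=[0,0,0,0,0,0,0,0,0,0,0,0,0,0,0,0,0,0,0,0,0,0,0,0],
)

```text
clock: 20.0
eef_pos: [0.5222, -0.2102, 0.0752]
ee_rot: [0.0, 0.537, 0.843, -0.001]
contact_force: [-4.4, -3.5, 8.0]
width: 0.0349
grip_force: 59.7
```

```bash
python3 t.py
```

```text
20.0 q6 -0.8996 q1 -0.4649 pos [ 0.5222 -0.2102  0.0752] tq [-0.667  0.812  0.255] jt6 0.221 F [-4.4 -3.5  8. ] w 0.0349 yang 24.97
```

The torque is about 0.28 N m above friction, which is mid-window. I'll open the fingers, withdraw, and verify.

Request:
drive_tool(
  commands=[0,0,0,0,0,0,0,0,0,0,0,0,0,0,0,0,0,0,0,0,0,0,0,0,0,0,-0.005,0,0,0,0,0,-0.015,0,0,0,0,0,-0.03,0,0,0,0,0,-0.03,0,0,0,0,0,-0.03,0,0,0,0,0,0,0,0,0],
  gripper=0.055,
)

```text
clock: 21.0
eef_pos: [0.524, -0.2103, 0.1896]
ee_rot: [0.004, 0.538, 0.843, 0.0]
contact_force: [0.1, -0.0, 0.9]
width: 0.055
grip_force: 0.0
```

Request:
drive_tool(
  commands=[-0.02,0,0,0,0,0,-0.02,0,0,0,0,0,0,0,0,0,0,0,0,0,0,0,0,0],
)

```text
clock: 21.4
eef_pos: [0.5387, -0.2455, 0.1843]
ee_rot: [-0.0, 0.538, 0.843, 0.0]
contact_force: [-0.5, 0.1, 0.0]
width: 0.0549
grip_force: 0.0
```

```bash
python3 m.py d; python3 hexfit.py d; python3 - <<'E'
from h import *
z=np.load("w_d.npz"); P,_=world("wrist",z["d"],np.ones_like(z["d"],bool),{**eyes.camera_info("wrist"),"extrinsics":z["E"]})
t=P[(np.hypot(P[:,0]-.5218,P[:,1]+.2095)<.016)&(P[:,2]>.122)&(P[:,2]<.14)]; print(np.median(t[:,2]))
t=t[t[:,2]>np.median(t[:,2])-.003]; print(cv2.minEnclosingCircle((t[:,:2]*1000).astype(np.float32)))
E
```

```text
[ 0.53874094 -0.24550912  0.1842908 ] [-0.506  0.477  1.585  0.     1.08  -0.941] [-0.45  0.08  0.03] [ 0.012  0.019 -0.025]
nut 0.63 [286, 121, 347, 185] [ 0.5183 -0.2043  0.1002]
 top z 0.10027057653369076 rect (522.1902465820312, -209.28517150878906) (40.450660705566406, 35.738346099853516) 55.07024383544922 circ ((522.0560302734375, -209.220703125), 20.46980094909668)
holder 0.96 [183, 0, 447, 265] [ 0.5153 -0.2007  0.0603]
probe 0.72 [299, 142, 330, 183] [ 0.5217 -0.208   0.1315]
  tool z 0.085 n16 [ 0.0236 -0.0073] [0.0299 0.0094]
probe 0.44 [182, 0, 449, 264] [ 0.5153 -0.2007  0.0603]
  tool z 0.085 n266 [ 0.0194 -0.0173] [0.03  0.018]
d 1700 centre [ 521.94 -209.36] flat deg 26.349198772673386 apothem 17.89 cost 2.05
totool [ 0.0396 -0.0003  0.0845]
0.13168825228448303
((522.1845703125, -209.4024200439453), 8.764480590820312)
```

View pics/w_d.png

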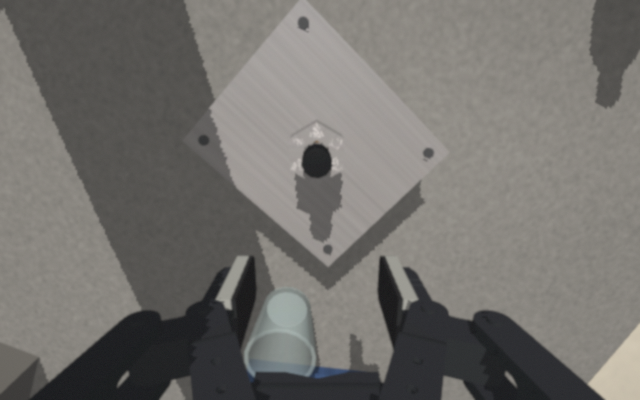

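The probe is upright and centred, with its head at (317,160) and top at z=0.1317. The jaws have drawn it onto the axis, and the gripper and bystanders are clear. Handing in.

```bash
python3 -c "
from cell import robot; print(robot.sign_off())"
```

```text
the job is handed in; nothing more can be done
None
```

I handed the job in at about 21.6 s of the 72 s; sign-off returned no verdict. The probe is home on the stop, and the nut is tightened about 0.28 N m above its free-turning torque (0.2 is firm, 0.37 too tight). The gripper is clear, and I did not touch the plug, bottle or beaker.

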